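# Clip the punch into its holder and show it to the inspection camera

### The arm

A 7-joint arm with a two-finger parallel gripper is mounted at the origin on a cart in front of the work surface, level with it; the furniture and walls round the work are solid. World frame = base frame: x ahead of the robot, y to its left, z up, the work surface at z = 0. Lengths are in m, angles in degrees, forces in N, time in s.
With the tool pointing down it reaches from about 0.425 to 0.875 m from the base axis. Payload 4.7 kg.
Tool frame: the origin (TCP) lies on the centre line of the jaws, within the pads' length; the fingertips stand 14 mm ahead of it and the grasp point (between the pads) lies 5 mm behind it; z points along the fingers, y is the line along which they close (so a half turn about z gives the same grasp; the last joint's range is limited). The gripper opens to 87 mm and grips with 3 to 60 N. Pads are 19 mm wide; open, the fingers measure 117 mm over their backs; the gripper's body (75 mm by 190 mm) begins 51 mm behind the grasp point.
Start: joints at [72.084, 18.392, -4.016, 83.108, 1.295, 78.541, -3.26], TCP at [0.209, -0.616, 0.237] pointing down, gripper open.
Joint ranges: [-163.93, 163.93], [-17.29, 119.83], [-79.2, 71.16], [3.27, 140.29], [-89.18, 269.18], [5.43, 117.66], [-154.24, 154.24]. Speed limits (degrees/s): [147.25, 147.25, 180, 180, 180, 180, 180].

### API

Orientations are given as [roll, pitch, yaw] about the fixed x, y, z axes, in that order (R = Rz(yaw) Ry(pitch) Rx(roll)).
In Python, from cell import env gives the robot as it stands.
- The arm moves only by the tool jog_arm, never from a script. Its argument "motion" is a list that holds one entry, the list of rows, each a list of 7 numbers: the shift along the tool's x, y, z in units of 0.1 m (1.0 is 0.1 m), then the turn, a rotation vector about the tool's x, y, z in units of 180 degrees (1.0 is 180 degrees), then the closure, from 0 (fully open) to 1 (shut). A call has 1 to 5 rows; each row is the pose to reach, as a shift and turn from the pose commanded when the call began, along the tool's axes at that moment, turning the shorter way round; what a row does not reach only later rows make up. A row lasts 1/10 s, in which the tool goes at most 50 mm and 8.59 degrees, less where a joint would pass 70% of its speed; a pose out of reach is approached as far as the arm can. A call with a number of a shift or a turn outside -1 to 1 is refused whole. A call with a gripper value outside its range is refused whole. The fingers move at their own pace and stop on an object; "grip_force" is the grip in N (left out, the last holds). Time passes only in rows, so rows that repeat a pose let the fingers close. It gives the time, the measured TCP pose, the force, the opening and the grip force at its end, in the units of the state.
- env.get_obs(): the state, without advancing time (a new reading comes with each control period).
- env.read_camera(name): name is "scene" or "top"; returns (picture, depth): 400x640x3 uint8, red, green, blue; 400x640 float32, m along the optical axis (not along the pixel's ray), 0 where there is no reading.
- env.camera_info(name): a dict with "camera_matrix" (3x3 intrinsics, pixels), "origin" and "orientation" of the camera in the world. Camera axes: x right, y down, z forward; pixel columns grow to the right and rows downward; lengths in m; the calibration is good to about 2 mm. A picture is of the moment at which its call begins. camera_info takes no time and is no camera call.
- env.sign_off(): hands the job in; it is judged then, once.
The state is a dict: "time_s": time; "qpos": joint angles; "joint_velocities": joint speeds; "effort": joint torques, N m; "tool_pos": TCP position; "tool_rot": TCP orientation; "force": force on the tool from outside, world axes, zero at the start; "wrist_torque": the same for the moment, N m; "grip_width": finger opening in m; "grasp_force": force on a finger pad.
Only numpy, scipy, OpenCV 4.12 (cv2) and the standard library are available. Lean on these libraries where they do the work, as an engineer would, in place of code of your own. Each camera call takes 0.05 s, during which the arm holds its last target. There are 200 camera calls.

### The job

Press the long punch down past the sprung jaw of the little wooden holder until it sits home and centred in the fork clip, and let go of it; leave the short punch alone. Then pick the holder up by its upright post and show the punch to the inspection camera without touching the camera: middle of the punch at the camera's focus point, 12 cm in front of the lens, straight across the view, with the holder turned and tipped so that it faces the lens squarely with the post behind the punch and pointing up. Finish holding it still there, in the gripper; do not put it down.

Things in the scene. Friction and masses are not known exactly. Their poses are not given: they have to be found in the camera images.
- punch: the long steel punch, loose on the counter: octagonal shank 12 mm across flats and 120 mm long, with a 15 mm tapered nose at its +y end and a 2 mm button at its -y end; about 70 g. Origin on its axis at mid-shank (6 mm above the counter when it lies there); its y axis runs along the punch, toward the nose. Either end may go to either side of the holder
- short_punch: a second steel punch of the same 12 mm section but only 80 mm long and blunt at both ends; not wanted, to be left alone. Origin at its middle, y along it
- holder: loose wooden holder, about 160 g: foot plate 105 mm (x, -60 to +45) by 120 mm (y) by 10 mm thick, origin on its underside, z up. On it stand a post (see post_grip) and, in front on the +x side, a fork clip of two jaw pairs at y = -42 and +42 mm, each 14 mm long in y, 70 mm free between them for the fingers. Post-side jaws are fixed, the outer ones sprung. Front (+x) is shown to the camera
- seat (a point): middle of the seated punch: x +32, y 0, z +28 mm in the holder's frame, with its axes. Foot surface 18 mm below it, post's front face 32 mm behind (-x). The jaw tips rise to about 60 mm above the underside, their mouth about 26 mm wide, narrowing to 9 mm at the lip; the punch goes in from straight above, lying along the holder's y, and takes about 5 to 12 N to snap in
- post_grip (a point): grip point in the holder's post, at x -12, y 0, z +57 mm in the holder's frame: the post is 24 mm (x) by 20 mm (y), its flat top at 73 mm above the holder's underside. Grip it across y from above
- jaw (a joint): the sprung jaw's hinge (axis along the holder's y, low on the +x side): 0 closed, grows as the jaw is pushed outward, about 0.1 as the punch passes the lip; it springs back to 0 when the punch is home
- camera_stand: fixed inspection camera on a round foot (100 mm across) with a 16 mm pole up to 295 mm; origin at the underside of the foot; the camera looks toward its -x and downward
- camera_head: the camera's head: origin at the centre of the lens's front face, x pointing from the lens back into the camera (its view is along -x), y level, z up in the picture; pitched 0.45 rad so that the view slopes downward. The housing reaches 84 mm back and 24 mm to each side
- focus (a point): the focus point, 120 mm in front of the lens on the camera's axis, with the camera head's axes. In the wanted pose the holder's x, y, z axes are parallel to these and seat (the punch's middle) is at this point

How it is judged (in metres and radians):
On the way:
1. the long punch is home in the clip, jaw closed and fingers off it, with the holder standing on the counter (x of punch in the frame of seat between -0.003 and 0.003 m and y of punch in the frame of seat between -0.012 and 0.012 m and z of punch in the frame of seat between -0.003 and 0.003 m and angle between the y axis of punch and the y axis of holder, either way round below 0.08 rad and value of joint jaw below 0.08 rad and contact force between the fingers and punch below 0.5 N and height (world z) of holder below 0.01 m and angle between holder's own z axis and vertical below 0.08 rad), for 0.2 s.
At the end, for the whole second after the job is handed in: punch home in the clip (3 mm across and in height, 12 mm along, jaw within 0.08 rad of closed), fingers off it; holder held still, over 100 mm up; punch middle within 18 mm of the focus point, holder axes within 0.17 rad of the camera's, punch toward the lens, post up (x of punch in the frame of seat between -0.003 and 0.003 m and y of punch in the frame of seat between -0.012 and 0.012 m and z of punch in the frame of seat between -0.003 and 0.003 m and angle between the y axis of punch and the y axis of holder, either way round below 0.08 rad and value of joint jaw below 0.08 rad and contact force between the fingers and punch below 0.5 N and distance between punch and focus below 0.018 m and angle between the x axis of holder and the x axis of focus, either way round below 0.17 rad and angle between the y axis of holder and the y axis of focus, either way round below 0.17 rad and x of holder in the frame of focus below -0.005 m and z of holder in the frame of focus below -0.01 m and height (world z) of holder above 0.1 m and contact force between the fingers and holder above 1 N and contact force between holder and camera_stand below 0.5 N and linear speed of holder below 0.02 m/s and angular speed of holder below 0.15 rad/s); the arm keeps its last pose, push and grip.
It fails at once if the camera is touched (contact force between camera_stand and anything else above 1 N).
It fails at once if the short punch is moved by more than 20 mm (distance of short_punch from where it was at the start of the episode above 0.02 m).
It also fails if it takes over 48 s, if anything falls off the work surface, if the arm or the gripper's body presses on something with over 40 N, if the wrist force passes 120 N, or if a joint passes its speed limit or range.

## Working session

There is one attempt and no reset: what is moved stays moved. The work goes in short steps, Python scripts to look and compute and a tool call to move; the robot and the scene stay as the last step left them, time stands still between calls to the robot, and variables do not carry over. Pictures are saved under pics/ and viewed, at most 10 in all, crops included, and the job is handed in when it is done.

Besides the shell and the picture viewer there is one more tool, called as a command line: name --argument value ..., lists and objects as JSON in quotes. jog_arm: Moves the arm, as the interface text tells. Shifts and turns lie within -1 to 1; 1 stands for 0.1 m of shift or 180 degrees of turn. Its arguments: {"type":"object","properties":{"motion":{"type":"array","items":{"type":"array","items":{"type":"array","items":{"type":"number"}}}},"grip_force":{"type":"number"}},"required":["motion"]}

```bash
mkdir -p pics; ls
cat > h.py <<'E'
import numpy as np, cv2
from cell import env
from scipy.spatial.transform import Rotation as R
def pose(o): return np.array(o)
def info(n):
    c=env.camera_info(n); return np.array(c["camera_matrix"]),np.array(c["origin"]),c["orientation"]
def rot(o):
    o=np.array(o,float)
    return o if o.shape==(3,3) else R.from_euler('xyz',o,degrees=True).as_matrix()
def cloud(n,name=None):
    im,d=env.read_camera(n)
    if name: cv2.imwrite('pics/'+name+'.png',im[:,:,::-1])
    K,p,o=info(n); v,u=np.mgrid[:400,:640]
    c=np.stack([(u-K[0,2])*d/K[0,0],(v-K[1,2])*d/K[1,1],d],-1)
    w=c@rot(o).T+p; w[d==0]=np.nan
    return im,w
E
python3 - <<'E'
from h import *
for n in("scene","top"):
    print(env.camera_info(n)); im,w=cloud(n,n+'0'); np.savez('pics/'+n+'0.npz',im=im,w=w)
print(env.get_obs())
E
```

```text
pics
{'camera_matrix': array([[388.97743535,   0.        , 317.98482951],
       [  0.        , 388.97743535, 200.24692867],
       [  0.        ,   0.        ,   1.        ]]), 'origin': array([ 0.2181194 , -0.82342216,  0.71865044]), 'orientation': array([-121.48346591,   -1.11902679,  -26.38631892])}
{'camera_matrix': array([[384.46248836,   0.        , 316.11825511],
       [  0.        , 384.46248836, 195.43655364],
       [  0.        ,   0.        ,   1.        ]]), 'origin': array([ 0.45243301, -0.04880725,  1.11840286]), 'orientation': array([-170.4795168 ,   -1.14387794,  -88.89077785])}
{'time_s': 0.1, 'qpos': array([72.08241433, 18.43729129, -4.01607254, 83.16588994,  1.2942549 ,
       78.5400128 , -3.26092033]), 'joint_velocities': array([-0.10062027, -0.12519305, -0.03340735, -0.10328573, -0.13901933,
        0.01918765, -0.07073646]), 'effort': array([ 3.19250294e-04, -4.92569017e+01, -4.05755332e-01, -3.13399780e+01,
       -6.41166698e-02,  3.94306029e-02,  5.98807924e-05]), 'tool_pos': array([ 0.20849204, -0.61517873,  0.23556054]), 'tool_rot': array([-1.79901995e+02,  4.37431464e-03,  1.87265838e+01]), 'force': array([ 0.10174937, -0.296631  ,  0.1150181 ]), 'wrist_torque': array([ 0.00383052, -0.03629952,  0.00788145]), 'grasp_force': 0.0, 'grip_width': 0.08688362655440007}
```

```bash
ls -la pics
```

```text
total 14308
drwxr-xr-x 2 agent agent    4096 Nov 29 19:27 .
drwxr-xr-x 3 agent agent    4096 Nov 29 19:26 ..
-rw-r--r-- 1 agent agent 6912492 Nov 29 19:26 scene0.npz
-rw-r--r-- 1 agent agent  416682 Nov 29 19:26 scene0.png
-rw-r--r-- 1 agent agent 6912492 Nov 29 19:27 top0.npz
-rw-r--r-- 1 agent agent  394672 Nov 29 19:27 top0.png
```

View pics/top0.png

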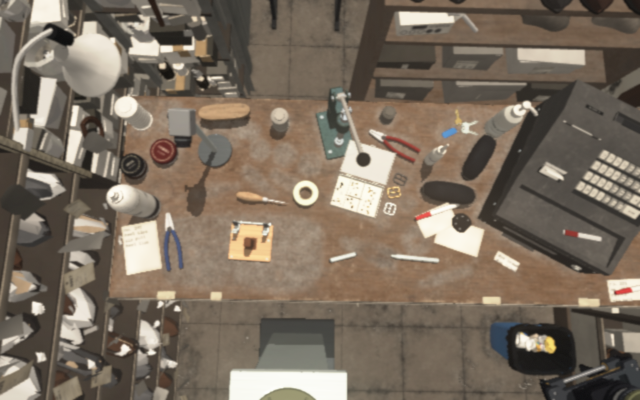

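View pics/scene0.png

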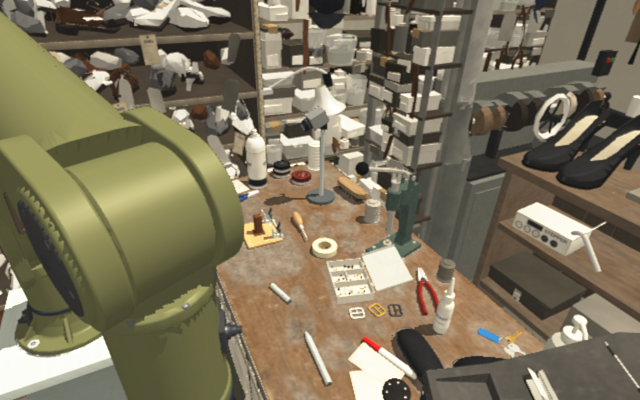

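The top view shows the holder at about (251,241), short punch at (343,257), long punch at (413,258), and the camera head at (180,125) over its foot at (213,150). The scene view confirms that layout.

Run:
```python
from h import *
D=np.load('pics/top0.npz'); im,w=D['im'],D['w']
def box(r0,r1,c0,c1): return im[r0:r1,c0:c1].astype(int),w[r0:r1,c0:c1]
# counter plane z
print('counter z', [np.nanmedian(box(*b)[1][...,2]).round(4) for b in((265,275,300,320),(265,275,400,420),(275,285,220,280),(225,235,290,300))])
def line(name,b,zlo,zhi,bright):
    c,p=box(*b); m=(p[...,2]>zlo)&(p[...,2]<zhi)&(c.min(-1)>bright)
    q=p[m]; r=cv2.minAreaRect((q[:,:2]*1000).astype(np.float32))
    mu=q.mean(0); l=np.linalg.svd(q[:,:2]-mu[:2],full_matrices=False)[2][0]
    t=(q[:,:2]-mu[:2])@l
    print(name,len(q),mu.round(4),'dir',l.round(4),np.degrees(np.arctan2(l[1],l[0])).round(2),'t',t.min().round(4),t.max().round(4),'rect',r, q[:,2].max())
    # width profile
    h,e=np.histogram(t,12); print(h,e.round(3))
line('long',(245,270,385,445),0.004,0.03,110)
line('short',(245,270,325,360),0.004,0.03,110)
c,p=box(210,270,220,285)
for zl,zh in((0.006,0.016),(0.066,0.082),(0.045,0.065)):
    m=(p[...,2]>zl)&(p[...,2]<zh); q=p[m]; r=cv2.minAreaRect((q[:,:2]*1000).astype(np.float32)); print(zl,len(q),q.mean(0).round(4),r)
cp=cv2.resize(im[205:275,215:290],None,fx=7,fy=7,interpolation=cv2.INTER_CUBIC)
cp2=cv2.resize(im[240:275,385:445],None,fx=8,fy=6,interpolation=cv2.INTER_CUBIC)
S=np.zeros((490,525,3),np.uint8); S[:]=cp; cv2.imwrite('pics/crop1.png',S[:,:,::-1])
# camera head/stand
c,p=box(100,150,160,205); m=p[...,2]>0.2; q=p[m]; print('head',len(q),q.min(0),q.max(0)); 
r=cv2.minAreaRect((q[q[:,2]>0.25][:,:2]*1000).astype(np.float32)); print(r)
c,p=box(130,170,190,235); m=(p[...,2]>0.005)&(p[...,2]<0.02); q=p[m]; print('foot',len(q),q.mean(0),cv2.minEnclosingCircle((q[:,:2]*1000).astype(np.float32)))
```

```text
counter z [np.float64(0.0005), np.float64(0.0006), np.float64(0.0003), np.float64(0.0007)]
long 213 [ 0.4652 -0.357   0.0109] dir [0.0724 0.9974] 85.85 t -0.0662 0.0721 rect ((479.88861083984375, -355.22967529296875), (138.28199768066406, 43.77324676513672), 85.37091827392578) 0.018239228657468853
[18 17 18 19 21 20 18 20 17 16 17 12] [-0.066 -0.055 -0.043 -0.032 -0.02  -0.009  0.003  0.014  0.026  0.038
  0.049  0.061  0.072]
short 122 [ 0.4648 -0.1488  0.0109] dir [ 0.3295 -0.9442] -70.76 t -0.041 0.0381 rect ((474.1703796386719, -144.6487579345703), (34.48240280151367, 78.86952209472656), 15.776956558227539) 0.016967786232965576
[ 9  9 10 12  8  9 10 10 10 13 12 10] [-0.041 -0.034 -0.028 -0.021 -0.015 -0.008 -0.001  0.005  0.012  0.018
  0.025  0.031  0.038]
0.006 1314 [0.4973 0.1157 0.0105] ((511.849853515625, 118.60023498535156), (171.43479919433594, 143.8559112548828), 13.363210678100586)
0.066 67 [0.4968 0.1164 0.0726] ((496.9328918457031, 116.50869750976562), (21.842391967773438, 19.094112396240234), 0.8491382002830505)
0.045 77 [0.5314 0.1134 0.0537] ((518.4891967773438, 115.42879486083984), (97.03904724121094, 68.4249267578125), 87.35662841796875)
head 965 [0.69309641 0.21160318 0.20007111] [0.78305525 0.27815353 0.3335294 ]
((738.2075805664062, 232.9861602783203), (84.48345947265625, 66.5817642211914), 21.012954711914062)
foot 791 [0.76570866 0.23346596 0.01211988] ((776.0673828125, 239.7245330810547), 66.99554443359375)
```

View pics/crop1.png

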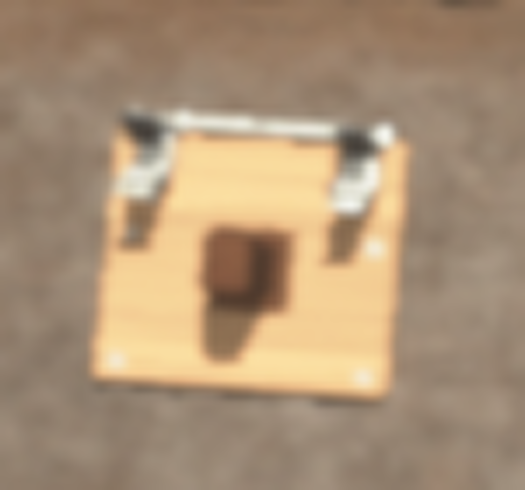

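The crop shows the holder squared up with the image. Its fork clip and a bar are at the front (top, row ~125), and the post is at (245,265).

Run:
```python
from h import *
D=np.load('pics/top0.npz'); im,w=D['im'].astype(int),D['w']
# holder foot
m=np.zeros((400,640),np.uint8); z=w[...,2]
r=np.s_[210:272,222:280]; m[r]=((z[r]>0.006)&(z[r]<0.016)&(im[r][...,0]-im[r][...,2]>60)&(im[r][...,0]>140))
n,l,st,_=cv2.connectedComponentsWithStats(m); k=1+st[1:,4].argmax(); q=w[l==k]
rc=cv2.minAreaRect((q[:,:2]*1000).astype(np.float32)); print('foot',len(q),rc,cv2.boxPoints(rc).round(1).tolist())
for zl in range(4,80,6):
    s=(z[r]>zl/1e3)&(z[r]<(zl+6)/1e3)&(w[r][...,0]>0.525); q=w[r][s]
    if len(q): print(zl,len(q),q[:,0].min().round(3),q[:,0].max().round(3),q[:,1].min().round(3),q[:,1].max().round(3))
print('bar: pts x>.54'); print(w[222:226,236:272:3].round(3)[...,[0,2]].tolist())
# long punch ends
np.set_printoptions(linewidth=200)
print(im[250:266,386:444:1].min(-1)[::1,:8]); print(im[250:266,430:444].min(-1))
# camera head
for nme,rr in(('top',np.s_[95:150,160:212]),('scene',np.s_[100:140,295:350])):
    E=np.load(f'pics/{nme}0.npz'); W=E['w'][rr]; np.save('pics/hd_'+nme,W)
    q=W.reshape(-1,3); q=q[(q[:,2]>0.21)&(q[:,0]<0.85)&(q[:,0]>.6)&(q[:,1]>.15)&(q[:,1]<.35)]
    print(nme,len(q),q.min(0).round(3),q.max(0).round(3))
a=cv2.resize(D['im'][100:170,160:240],None,fx=5,fy=5); b=cv2.resize(np.load('pics/scene0.npz')['im'][95:165,290:350],None,fx=5,fy=5)
c=cv2.resize(D['im'][245:272,383:447],None,fx=11,fy=8)[:, :700]
S=np.hstack([a,b]); c=c[:,:S.shape[1]] if c.shape[1]>S.shape[1] else c
T=np.zeros((S.shape[0]+c.shape[0],max(S.shape[1],c.shape[1]),3),np.uint8); T[:S.shape[0],:S.shape[1]]=S; T[S.shape[0]:,:c.shape[1]]=c
cv2.imwrite('pics/crop2.png',T[:,:,::-1]); print(T.shape)
```

```text
foot 1159 ((500.35614013671875, 116.72859191894531), (120.03553009033203, 104.06825256347656), 87.34616088867188) [[445.6000061035156, 59.20000076293945], [549.5999755859375, 54.400001525878906], [555.0999755859375, 174.3000030517578], [451.20001220703125, 179.10000610351562]]
4 172 0.525 0.591 0.039 0.204
10 162 0.525 0.559 0.057 0.174
16 61 0.527 0.558 0.06 0.162
22 18 0.525 0.555 0.067 0.161
28 2 0.528 0.552 0.066 0.15
34 16 0.53 0.554 0.067 0.162
40 23 0.527 0.547 0.066 0.163
46 17 0.526 0.552 0.07 0.163
52 18 0.527 0.552 0.068 0.163
58 10 0.548 0.554 0.067 0.16
bar: pts x>.54
[[[0.552, 0.058], [0.555, 0.018], [0.555, 0.02], [0.556, 0.018], [0.556, 0.013], [0.557, 0.011], [0.557, 0.016], [0.558, 0.002], [0.558, 0.0], [0.559, -0.003], [0.559, 0.001], [0.559, -0.003]], [[0.55, 0.048], [0.552, 0.029], [0.553, 0.017], [0.553, 0.015], [0.554, 0.014], [0.554, 0.015], [0.553, 0.019], [0.554, 0.017], [0.554, 0.016], [0.55, 0.06], [0.551, 0.058], [0.555, 0.013]], [[0.547, 0.044], [0.549, 0.027], [0.55, 0.012], [0.551, 0.008], [0.551, 0.008], [0.551, 0.011], [0.551, 0.013], [0.551, 0.018],
[... 1174 characters left out ...]
 95  91  90  88  88  89  90  90  90  90  90  91  91  89]
 [140 135 132 127 122 120 116 108  97  90  91  93  92  91]
 [205 203 200 193 184 180 172 157 132 101  92  93  94  93]
 [225 225 225 224 221 219 215 206 176 122  96  94  94  94]
 [211 215 218 220 221 222 222 219 189 132  99  95  95  94]
 [158 160 159 164 176 182 187 186 162 116  94  93  93  93]
 [101 101  99 104 118 127 134 133 118  96  88  89  90  91]
 [ 93  86  78  77  81  85  89  92  92  89  87  87  87  89]
 [ 97  92  87  86  85  85  86  87  88  88  88  87  86  87]
 [ 98  95  91  90  90  91  89  88  88  88  88  88  87  87]]
top 957 [0.693 0.212 0.21 ] [0.783 0.278 0.334]
scene 543 [0.692 0.209 0.223] [0.779 0.262 0.329]
(566, 700, 3)
```

View pics/crop2.png

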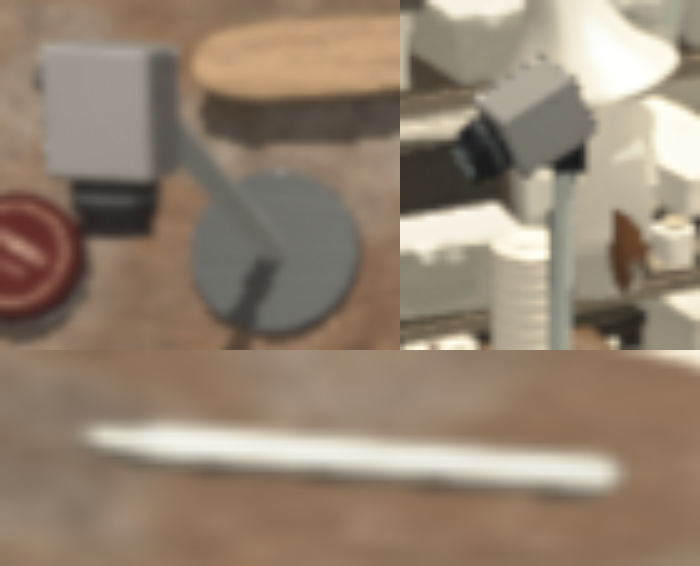

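The crop shows the punch nose to the left (world +y) and the button to the right. The camera head looks down-image (world −x), with its lens at about (112,205) in the upper-left crop.

Run:
```python
from h import *
np.set_printoptions(suppress=True,linewidth=180)
Q={}
for n in('top','scene'):
    q=np.load(f'pics/hd_{n}.npy').reshape(-1,3); Q[n]=q[(q[:,2]>0.215)&(q[:,0]<0.85)&(q[:,0]>.6)&(q[:,1]>.15)&(q[:,1]<.35)]
rng=np.random.default_rng(0)
for n,q in Q.items():
    best=None; rem=q
    for it in range(2):
        b=0
        for _ in range(800):
            s=rem[rng.choice(len(rem),3,False)]; nn=np.cross(s[1]-s[0],s[2]-s[0]); L=np.linalg.norm(nn)
            if L<1e-5: continue
            nn/=L; k=abs((rem-s[0])@nn)<0.0015
            if k.sum()>b: b=k.sum(); K=k
        c=rem[K].mean(0); nn=np.linalg.svd(rem[K]-c,full_matrices=False)[2][2]; nn*=np.sign(nn[2])
        print(n,b,nn.round(3),c.round(4),'tilt',np.degrees(np.arccos(nn[2])).round(1),'psi',np.degrees(np.arctan2(-nn[1],-nn[0])).round(2)); rem=rem[~K]
for psi in(0,3):
  B=(R.from_euler('z',psi,degrees=True)*R.from_euler('y',-0.45)).as_matrix()
  for n,q in Q.items():
    p=q@B; print(psi,n,'min',p.min(0).round(4),'max',p.max(0).round(4))
    for a in np.arange(p[:,0].min(),p[:,0].max(),0.008):
        s=p[(p[:,0]>=a)&(p[:,0]<a+.008)]
        if len(s): print(a.round(3),len(s),s.min(0)[1:].round(4),s.max(0)[1:].round(4))
```

```text
top 395 [-0.433 -0.007  0.901] [0.7396 0.2364 0.3202] tilt 25.7 psi 0.87
top 152 [-0.037 -0.999  0.012] [0.7473 0.2136 0.3022] tilt 89.3 psi 87.86
scene 129 [0.093 0.992 0.086] [0.7416 0.2165 0.2962] tilt 85.1 psi -95.33
scene 97 [-0.445  0.005  0.896] [0.735  0.237  0.3167] tilt 26.4 psi -0.62
0 top min [ 0.7501  0.2116 -0.1376] max [ 0.8343  0.2782 -0.0292]
0.75 56 [ 0.2229 -0.0585] [ 0.2529 -0.0377]
0.758 53 [ 0.2193 -0.0545] [ 0.2528 -0.036 ]
0.766 69 [ 0.2186 -0.0605] [ 0.2569 -0.0355]
0.774 75 [ 0.2134 -0.1376] [ 0.2616 -0.0305]
0.782 109 [ 0.2133 -0.1357] [ 0.2611 -0.0304]
0.79 106 [ 0.2129 -0.1303] [ 0.2602 -0.0302]
0.798 97 [ 0.2129 -0.0717] [ 0.2594 -0.0303]
0.806 99 [ 0.2124 -0.083 ] [ 0.2782 -0.0292]
0.814 109 [ 0.2125 -0.0727] [ 0.2607 -0.0294]
0.822 111 [ 0.2116 -0.0756] [ 0.2603 -0.0303]
0.83 70 [ 0.2125 -0.0749] [ 0.2595 -0.0321]
0 scene min [ 0.7466  0.2088 -0.1319] max [ 0.8324  0.2616 -0.0309]
0.747 37 [ 0.2231 -0.0709] [ 0.2493 -0.0407]
0.755 32 [ 0.2179 -0.0713] [ 0.2552 -0.0381]
0.763 33 [ 0.2174 -0.0742] [ 0.2475 -0.0386]
0.771 56 [ 0.2106 -0.0789] [ 0.2575 -0.
[... 742 characters left out ...]
4 ]
0.824 109 [ 0.1719 -0.0769] [ 0.2211 -0.0342]
0.832 103 [ 0.1707 -0.08  ] [ 0.2201 -0.0354]
0.84 76 [ 0.1729 -0.0796] [ 0.219  -0.0354]
3 scene min [ 0.7563  0.169  -0.1368] max [ 0.8419  0.2234 -0.0356]
0.756 36 [ 0.1861 -0.0758] [ 0.2125 -0.0457]
0.764 33 [ 0.1806 -0.0761] [ 0.2181 -0.0429]
0.772 33 [ 0.1796 -0.079 ] [ 0.2102 -0.0435]
0.78 55 [ 0.1721 -0.0835] [ 0.2198 -0.0384]
0.788 56 [ 0.1735 -0.1345] [ 0.2203 -0.0356]
0.796 64 [ 0.1696 -0.1368] [ 0.2234 -0.0382]
0.804 75 [ 0.1728 -0.1307] [ 0.2187 -0.0374]
0.812 61 [ 0.1708 -0.1177] [ 0.2188 -0.0373]
0.82 62 [ 0.1711 -0.1061] [ 0.2198 -0.0383]
0.828 49 [ 0.169  -0.0918] [ 0.2157 -0.0365]
0.836 19 [ 0.1732 -0.079 ] [ 0.2196 -0.0397]
```

```bash
cat > plan.py <<'E'
import numpy as np, json, sys
from scipy.spatial.transform import Rotation as R, Slerp
def T(p,yaw): return np.array(p,float), R.from_euler('xyz',[180,0,yaw],degrees=True)
def load(): d=json.load(open('cmd.json')); return np.array(d['p']),R.from_quat(d['q'])
def save(c): json.dump(dict(p=list(c[0]),q=list(c[1].as_quat())),open('cmd.json','w'))
def rel(c,t): return np.r_[c[1].inv().apply(t[0]-c[0])*10,(c[1].inv()*t[1]).as_rotvec()/np.pi]
def app(c,r): r=np.array(r); return c[0]+c[1].apply(r[:3]/10), c[1]*R.from_rotvec(r[3:6]*np.pi)
def path(target,n,c=None,keep=True):
    "n calls from the commanded pose to target; prints end rows"
    c=c or load(); s=Slerp([0,1],R.concatenate([c[1],target[1]])); p0=c[0]
    for k in range(1,n+1):
        r=rel(c,(p0+(target[0]-p0)*k/n,s(k/n))).round(3); c=app(c,r); print((r+0).tolist())
    if keep: save(c)
    return c
E
python3 - <<'E'
from plan import *
save(T([0.209,-0.616,0.237],18.73))
path(T([0.465,-0.361,0.10],85.85),4)
E
```

```text
[0.811, -0.398, 0.342, 0.0, 0.0, -0.093]
[0.891, -0.148, 0.343, 0.0, 0.0, -0.093]
[0.896, 0.115, 0.342, 0.0, 0.0, -0.094]
[0.824, 0.371, 0.343, 0.0, 0.0, -0.093]
```

jog_arm --motion '[[[0.27,-0.133,0.114,0,0,-0.031,0.3],[0.541,-0.265,0.228,0,0,-0.062,0.3],[0.811,-0.398,0.342,0,0,-0.093,0.3]]]' --grip_force 30

```text
time_s: 0.4
tool_pos: [0.2731, -0.5509, 0.2014]
tool_rot: [-180.0, -0.0, 35.7]
force: [-0.1, 0.6, -0.2]
grip_width: 0.0708
grasp_force: 0.0
```

jog_arm --motion '[[[0.297,-0.049,0.114,0,0,-0.031,0.3],[0.594,-0.099,0.229,0,0,-0.062,0.3],[0.891,-0.148,0.343,0,0,-0.093,0.3]]]'

```text
time_s: 0.7
tool_pos: [0.3372, -0.4869, 0.1672]
tool_rot: [-180.0, -0.0, 52.4]
force: [0.3, -1.4, 0.1]
grip_width: 0.0615
grasp_force: 0.0
```

jog_arm --motion '[[[0.299,0.038,0.114,0,0,-0.031,0.3],[0.597,0.077,0.228,0,0,-0.063,0.3],[0.896,0.115,0.342,0,0,-0.094,0.3]]]'

```text
time_s: 1.0
tool_pos: [0.4011, -0.4233, 0.133]
tool_rot: [-180.0, -0.0, 69.4]
force: [0.4, -0.4, 0.2]
grip_width: 0.0611
grasp_force: 0.0
```

jog_arm --motion '[[[0.275,0.124,0.114,0,0,-0.031,0.3],[0.55,0.247,0.229,0,0,-0.062,0.3],[0.824,0.371,0.343,0,0,-0.093,0.3],[0.824,0.371,0.343,0,0,-0.093,0.3],[0.824,0.371,0.343,0,0,-0.093,0.3]]]'

```text
time_s: 1.5
tool_pos: [0.4646, -0.3598, 0.0989]
tool_rot: [-179.9, -0.0, 85.9]
force: [-0.2, -0.9, 0.4]
grip_width: 0.0608
grasp_force: 0.0
```

Run:
```python
from h import *
o=env.get_obs(); print({k:np.round(o[k],4) for k in('time_s','qpos','tool_pos','tool_rot','grip_width','force')})
from plan import *
print(load()[0]); path(T([0.465,-0.361,0.0165],85.85),1)
```

```text
{'time_s': np.float64(1.5), 'qpos': array([ 54.9164,  18.6091, -23.2784, 100.6842,   8.1767,  62.4546,
        24.8541]), 'tool_pos': array([ 0.4646, -0.3598,  0.0989]), 'tool_rot': array([-1.799262e+02, -4.090000e-02,  8.593210e+01]), 'grip_width': np.float64(0.0608), 'force': array([-0.2003, -0.8595,  0.4173])}
[ 0.46501461 -0.36097211  0.1       ]
[0.0, 0.0, 0.835, 0.0, 0.0, 0.0]
```

jog_arm --motion '[[[0,0,0.2,0,0,0,0.3],[0,0,0.4,0,0,0,0.3],[0,0,0.6,0,0,0,0.3],[0,0,0.75,0,0,0,0.3],[0,0,0.82,0,0,0,0.3]]]'

```text
time_s: 2.0
tool_pos: [0.4631, -0.3613, 0.0162]
tool_rot: [-179.9, -0.0, 85.7]
force: [-0.0, 0.3, 0.1]
grip_width: 0.0611
grasp_force: 0.0
```

jog_arm --motion '[[[0,0,0,0,0,0,0.6],[0,0,0,0,0,0,0.8],[0,0,0,0,0,0,1],[0,0,0,0,0,0,1],[0,0,0,0,0,0,1]]]' --grip_force 40

```text
time_s: 2.5
tool_pos: [0.465, -0.3609, 0.0182]
tool_rot: [180.0, 0.0, 85.9]
force: [0.0, 0.0, -0.8]
grip_width: 0.0289
grasp_force: 0.0
```

jog_arm --motion '[[[0,0,0,0,0,0,1],[0,0,0,0,0,0,1],[0,0,0,0,0,0,1]]]'

```text
time_s: 2.8
tool_pos: [0.4645, -0.3606, 0.0176]
tool_rot: [-180.0, 0.0, 85.9]
force: [-0.4, -0.7, 1.2]
grip_width: 0.0111
grasp_force: 40.0
```

Run:
```python
from plan import *
c=load(); save((c[0]+[0,0,0.0015],c[1]))
path(T([0.465,-0.361,0.118],85.85),1)
path(T([0.5403,0.1146,0.14],87.35),5)
```

```text
[0.0, 0.0, -1.0, 0.0, 0.0, 0.0]
[0.96, 0.082, -0.044, 0.0, 0.0, -0.002]
[0.959, 0.087, -0.044, 0.0, 0.0, -0.001]
[0.958, 0.091, -0.044, 0.0, 0.0, -0.002]
[0.958, 0.097, -0.044, 0.0, 0.0, -0.002]
[0.958, 0.103, -0.044, 0.0, 0.0, -0.001]
```

jog_arm --motion '[[[0,0,-0.2,0,0,0,1],[0,0,-0.5,0,0,0,1],[0,0,-0.8,0,0,0,1],[0,0,-1,0,0,0,1]]]'

```text
time_s: 3.2
tool_pos: [0.4654, -0.3609, 0.1196]
tool_rot: [179.9, 0.1, 85.9]
force: [-0.4, -0.3, -1.9]
grip_width: 0.011
grasp_force: 40.0
```

jog_arm --motion '[[[0.15,0.013,-0.01,0,0,0,1],[0.4,0.034,-0.02,0,0,0,1],[0.68,0.058,-0.03,0,0,-0.001,1],[0.96,0.082,-0.044,0,0,-0.002,1]]]'

```text
time_s: 3.6
tool_pos: [0.479, -0.2627, 0.1202]
tool_rot: [-179.9, -0.1, 86.3]
force: [1.0, 0.6, -0.5]
grip_width: 0.0112
grasp_force: 40.0
```

jog_arm --motion '[[[0.32,0.029,-0.015,0,0,0,1],[0.64,0.058,-0.03,0,0,0,1],[0.959,0.087,-0.044,0,0,-0.001,1]]]'

```text
time_s: 3.9
tool_pos: [0.4938, -0.1674, 0.1247]
tool_rot: [-179.9, -0.1, 86.5]
force: [-0.4, -0.8, -0.5]
grip_width: 0.0112
grasp_force: 40.0
```

jog_arm --motion '[[[0.32,0.03,-0.015,0,0,0,1],[0.64,0.06,-0.03,0,0,-0.001,1],[0.958,0.091,-0.044,0,0,-0.002,1]]]'

```text
time_s: 4.2
tool_pos: [0.5086, -0.0726, 0.1292]
tool_rot: [-179.9, -0.0, 86.8]
force: [-0.2, 0.1, -1.6]
grip_width: 0.0113
grasp_force: 40.0
```

jog_arm --motion '[[[0.32,0.032,-0.015,0,0,0,1],[0.64,0.064,-0.03,0,0,-0.001,1],[0.958,0.097,-0.044,0,0,-0.002,1]]]'

```text
time_s: 4.5
tool_pos: [0.5234, 0.0223, 0.1336]
tool_rot: [-179.9, -0.0, 87.2]
force: [0.0, -1.6, -0.7]
grip_width: 0.0111
grasp_force: 40.0
```

jog_arm --motion '[[[0.3,0.032,-0.015,0,0,0,1],[0.58,0.062,-0.03,0,0,0,1],[0.82,0.088,-0.04,0,0,-0.001,1],[0.958,0.103,-0.044,0,0,-0.001,1],[0.958,0.103,-0.044,0,0,-0.001,1]]]'

```text
time_s: 5.0
tool_pos: [0.5383, 0.1188, 0.1382]
tool_rot: [-179.9, -0.1, 87.6]
force: [-0.1, -0.8, -0.4]
grip_width: 0.0111
grasp_force: 40.0
```

Run:
```python
from h import *
im,w=cloud('top','top1'); im2,w2=cloud('scene','scene1'); np.savez('pics/top1.npz',im=im,w=w); np.savez('pics/scene1.npz',im=im2,w=w2)
o=env.get_obs(); print({k:np.round(o[k],4) for k in('time_s','qpos','tool_pos','tool_rot','grip_width','force')})
a=cv2.resize(im[190:280,210:300],None,fx=4,fy=4,interpolation=cv2.INTER_CUBIC);b=cv2.resize(im2[160:260,210:320],None,fx=3.6,fy=3.6,interpolation=cv2.INTER_CUBIC)
cv2.imwrite('pics/c3.png',np.hstack([a,b])[:,:,::-1])
```

```text
{'time_s': np.float64(5.1), 'qpos': array([ 22.0105,  14.739 , -41.758 , 103.0807,  10.657 ,  66.3205,
       -25.7684]), 'tool_pos': array([0.5388, 0.115 , 0.1383]), 'tool_rot': array([-1.798743e+02,  4.440000e-02,  8.737340e+01]), 'grip_width': np.float64(0.0115), 'force': array([ 0.8104, -0.2076, -0.5854])}
```

View pics/c3.png

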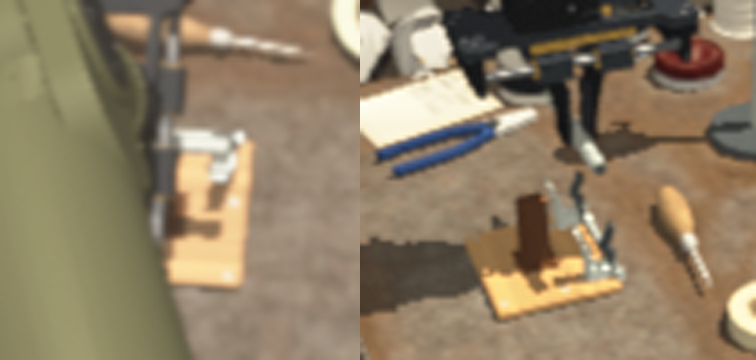

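The left crop (top) has the arm covering most of the holder, with a bright bar near (210,138). The right crop (scene) shows the punch level in the fingers at (590,150), above the clip.

Run:
```python
from h import *
np.set_printoptions(suppress=True,linewidth=180)
o=env.get_obs()
for n,r in(('top',np.s_[210:245,245:280]),('scene',np.s_[180:215,345:400])):
    D=np.load(f'pics/{n}1.npz'); 
    if n=='scene': r=np.s_[185:215,360:385]; r=np.s_[190:212,362:382]; r=np.s_[160:260,210:320]
    im=D['im'][r].astype(int);w=D['w'][r]
    m=(w[...,2]>0.105)&(w[...,2]<0.145)&(w[...,1]<0.105)&(w[...,1]>0.03)&(w[...,0]>.5)&(w[...,0]<.58)
    q=w[m]; print(n,len(q)); 
    if len(q)>8:
        mu=np.median(q,0); l=np.linalg.svd(q-q.mean(0),full_matrices=False)[2][0]; print(q.min(0).round(4),q.max(0).round(4),'med',mu.round(4),'dir',l.round(3))
        for a in np.arange(.04,.11,.01):
            s=q[(q[:,1]>a)&(q[:,1]<=a+.01)]
            if len(s): print(a.round(2),len(s),s.mean(0).round(4),s.max(0).round(4))
```

```text
top 74
[0.5308 0.0565 0.1236] [0.5432 0.1046 0.1366] med [0.5359 0.0756 0.1317] dir [-0.034 -0.999 -0.026]
0.05 7 [0.5365 0.0584 0.1307] [0.5411 0.0593 0.1328]
0.06 20 [0.536  0.0654 0.1313] [0.5412 0.07   0.1365]
0.07 20 [0.5357 0.0756 0.1316] [0.5409 0.0797 0.1358]
0.08 15 [0.5357 0.0848 0.1314] [0.5409 0.0895 0.1366]
0.09 10 [0.5385 0.0927 0.1313] [0.5432 0.0955 0.1361]
0.1 2 [0.5361 0.1045 0.1347] [0.5373 0.1046 0.1353]
scene 55
[0.5279 0.055  0.1211] [0.5471 0.1048 0.1435] med [0.5333 0.0757 0.1293] dir [-0.075 -0.994 -0.077]
0.05 12 [0.5339 0.0571 0.1264] [0.5381 0.0598 0.1328]
0.06 12 [0.5326 0.0645 0.1297] [0.5395 0.0699 0.1327]
0.07 9 [0.533  0.0766 0.129 ] [0.5388 0.0799 0.1317]
0.08 7 [0.5332 0.0845 0.1303] [0.5369 0.0883 0.132 ]
0.09 9 [0.5339 0.0943 0.1294] [0.5396 0.099  0.1329]
0.1 6 [0.539  0.1027 0.1307] [0.5471 0.1048 0.1435]
```

jog_arm --motion '[[[-0.02,0,0.15,0,0,0,1],[-0.02,0,0.3,0,0,0,1],[-0.02,0,0.45,0,0,0,1],[-0.02,0,0.55,0,0,0,1],[-0.02,0,0.6,0,0,0,1]]]'

```text
time_s: 5.6
tool_pos: [0.5389, 0.1125, 0.0776]
tool_rot: [-179.8, 0.0, 87.3]
force: [0.1, -0.8, -1.0]
grip_width: 0.0111
grasp_force: 40.0
```

jog_arm --motion '[[[0,0,0.04,0,0,0,1],[0,0,0.08,0,0,0,1],[0,0,0.12,0,0,0,1],[0,0,0.16,0,0,0,1],[0,0,0.2,0,0,0,1]]]'

```text
time_s: 6.1
tool_pos: [0.5398, 0.113, 0.0596]
tool_rot: [-180.0, 0.0, 87.3]
force: [-2.7, -0.4, 2.7]
grip_width: 0.0114
grasp_force: 40.0
```

jog_arm --motion '[[[0,0,0.04,0,0,0,1],[0,0,0.08,0,0,0,1],[0,0,0.12,0,0,0,1]]]'

```text
time_s: 6.4
tool_pos: [0.5398, 0.1133, 0.0478]
tool_rot: [-180.0, 0.0, 87.3]
force: [-4.4, -0.2, 2.9]
grip_width: 0.0113
grasp_force: 40.0
```

jog_arm --motion '[[[0,0,0.03,0,0,0,1],[0,0,0.06,0,0,0,1],[0,0,0.08,0,0,0,1]]]'

```text
time_s: 6.7
tool_pos: [0.5402, 0.1127, 0.0395]
tool_rot: [180.0, 0.0, 87.3]
force: [-5.1, -2.2, 15.1]
grip_width: 0.0109
grasp_force: 40.0
```

jog_arm --motion '[[[0,0,0.01,0,0,0,1],[0,0,0.02,0,0,0,1],[0,0,0.02,0,0,0,1]]]'

```text
time_s: 7.0
tool_pos: [0.5402, 0.1127, 0.0395]
tool_rot: [-180.0, 0.1, 87.3]
force: [-7.5, -0.9, 15.5]
grip_width: 0.0109
grasp_force: 40.0
```

Run:
```python
from h import *
im2,w2=cloud('scene'); np.savez('pics/scene2.npz',im=im2,w=w2)
o=env.get_obs(); print({k:np.round(o[k],4) for k in('time_s','tool_pos','tool_rot','grip_width','force')})
cv2.imwrite('pics/c4.png',cv2.resize(im2[160:260,210:320],None,fx=5,fy=5,interpolation=cv2.INTER_CUBIC)[:,:,::-1])
```

```text
{'time_s': np.float64(7.05), 'tool_pos': array([0.5402, 0.1127, 0.0395]), 'tool_rot': array([1.799984e+02, 9.620000e-02, 8.729250e+01]), 'grip_width': np.float64(0.011), 'force': array([-6.954 , -1.2416, 16.3617])}
```

View pics/c4.png

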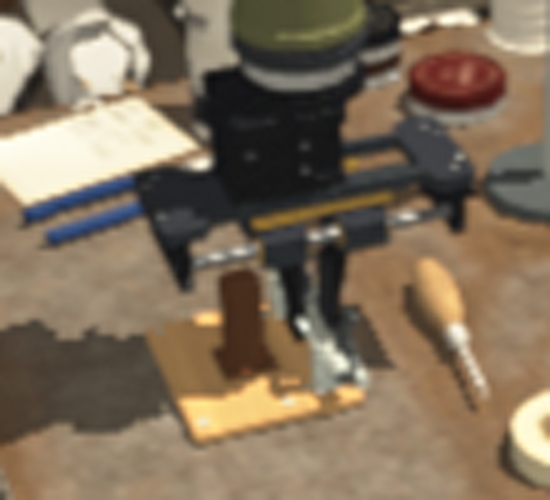

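The crop shows the gripper down at the clip, with the punch between the jaws at about (330,345). Next I'll measure the height of the punch end.

Run:
```python
from h import *
np.set_printoptions(suppress=True,linewidth=180)
D=np.load('pics/scene2.npz'); im,w=D['im'].astype(int),D['w']
r=np.s_[160:260,210:320]; q=w[r].reshape(-1,3); c=im[r].reshape(-1,3)
m=(q[:,1]>.03)&(q[:,1]<.1)&(q[:,0]>.515)&(q[:,0]<.57)&(q[:,2]>.013)
for a,b in((.04,.05),(.05,.055),(.055,.06),(.06,.065),(.065,.07),(.07,.08),(.08,.09),(.09,.1)):
    s=m&(q[:,1]>a)&(q[:,1]<=b)
    print(a,s.sum()); print(np.c_[q[s],c[s].mean(1)][np.argsort(q[s][:,2])].round(3)[:, [0,2,3]].tolist())
```

```text
0.04 0
[]
0.05 7
[[0.533, 0.025, 115.667], [0.538, 0.026, 94.333], [0.536, 0.026, 99.333], [0.536, 0.029, 79.0], [0.538, 0.03, 70.667], [0.533, 0.03, 105.0], [0.537, 0.031, 147.667]]
0.055 6
[[0.531, 0.025, 137.667], [0.531, 0.028, 130.333], [0.54, 0.029, 130.667], [0.534, 0.032, 162.0], [0.535, 0.032, 210.667], [0.538, 0.033, 225.333]]
0.06 8
[[0.55, 0.013, 138.333], [0.536, 0.016, 159.667], [0.549, 0.017, 174.333], [0.552, 0.018, 203.667], [0.533, 0.029, 154.333], [0.529, 0.03, 145.0], [0.538, 0.032, 227.667], [0.533, 0.032, 174.333]]
0.065 40
[[0.531, 0.014, 142.333], [0.548, 0.015, 91.667], [0.532, 0.016, 148.667], [0.552, 0.016, 195.667], [0.526, 0.018, 138.667], [0.533, 0.018, 142.667], [0.526, 0.02, 147.333], [0.549, 0.021, 124.667], [0.528, 0.022, 153.0], [0.529, 0.024, 154.333], [0.548, 0.026, 123.333], [0.525, 0.028, 151.0], [0.529, 0.029, 152.333], [0.531, 0.029, 153.667], [0.549, 0.029, 104.0], [0.541, 0.03, 236.333], [0.546, 0.03, 125.0], [0.53, 0.031, 157.667], [0.535, 0.031, 195.0], [0.525, 0.031, 150.667], [0.539, 0.032, 232.333], [0.546, 0.033, 72.667], [0.533, 0.033
[... 20242 characters left out ...]
.172, 26.333], [0.547, 0.173, 23.0], [0.542, 0.173, 23.0], [0.532, 0.173, 25.333], [0.551, 0.174, 21.667], [0.529, 0.174, 23.333], [0.554, 0.174, 33.0], [0.528, 0.174, 22.0], [0.57, 0.199, 53.333], [0.516, 0.202, 19.667], [0.567, 0.202, 32.667], [0.564, 0.204, 41.333], [0.569, 0.204, 41.0], [0.515, 0.205, 74.0], [0.56, 0.206, 63.667], [0.564, 0.207, 84.333], [0.522, 0.207, 114.0], [0.561, 0.208, 111.667], [0.558, 0.209, 116.667], [0.516, 0.209, 95.333], [0.567, 0.209, 84.0], [0.516, 0.212, 124.667], [0.522, 0.214, 121.667], [0.519, 0.214, 127.333], [0.516, 0.215, 127.333], [0.567, 0.229, 62.333], [0.568, 0.231, 73.667], [0.567, 0.245, 107.333], [0.569, 0.245, 96.333], [0.569, 0.249, 90.667]]
```

The punch surface top is at z of about 0.033, so its axis is at about 0.027 and it is home. Its button end is at y of about 0.053, which is centred. Releasing it.

jog_arm --motion '[[[0,0,0,0,0,0,0.72],[0,0,0,0,0,0,0.72],[0,0,0,0,0,0,0.72],[0,0,0,0,0,0,0.72],[0,0,0,0,0,0,0.72]]]'

```text
time_s: 7.55
tool_pos: [0.5399, 0.1129, 0.0372]
tool_rot: [-180.0, -0.0, 87.3]
force: [0.2, 0.0, 0.1]
grip_width: 0.0242
grasp_force: 0.0
```

jog_arm --motion '[[[0,0,-0.1,0,0,0,0.72],[0,0,-0.3,0,0,0,0.72],[0,0,-0.55,0,0,0,0.72],[0,0,-0.8,0,0,0,0.72],[0,0,-1,0,0,0,0.72]]]'

```text
time_s: 8.05
tool_pos: [0.5404, 0.1133, 0.1397]
tool_rot: [179.9, -0.0, 87.3]
force: [-0.2, -0.3, 0.2]
grip_width: 0.0245
grasp_force: 0.0
```

Run:
```python
from plan import *
c=load(); c=app(c,[-.02,0,.6+.2+.12+.08+.02-1,0,0,0]); save(c); print(c[0])
path(T([0.40,0.117,0.15],177.35),3)
```

```text
[0.54024703 0.11261827 0.138     ]
[-0.007, -0.468, -0.04, 0.0, 0.0, -0.167]
[0.227, -0.408, -0.04, 0.0, 0.0, -0.166]
[0.402, -0.241, -0.04, 0.0, 0.0, -0.167]
```

Run:
```python
from plan import *
c=app(T([0,0,0],0),[0]*6); 
c=(np.array([0.54024703,0.11261827,0.138]),T([0,0,0],87.35)[1])
save(c); path(T([0.4963,0.116,0.15],177.35),3)
```

```text
[0.004, -0.147, -0.04, 0.0, 0.0, -0.167]
[0.078, -0.124, -0.04, 0.0, 0.0, -0.166]
[0.129, -0.07, -0.04, 0.0, 0.0, -0.167]
```

jog_arm --motion '[[[0.001,-0.04,-0.01,0,0,-0.04,0.45],[0.002,-0.08,-0.02,0,0,-0.08,0.45],[0.003,-0.12,-0.03,0,0,-0.125,0.45],[0.004,-0.147,-0.04,0,0,-0.167,0.45]]]'

```text
time_s: 8.45
tool_pos: [0.5252, 0.1142, 0.1423]
tool_rot: [180.0, 0.0, 117.7]
force: [0.3, -1.0, -0.2]
grip_width: 0.0448
grasp_force: 0.0
```

jog_arm --motion '[[[0.02,-0.03,-0.01,0,0,-0.042,0.45],[0.04,-0.06,-0.02,0,0,-0.083,0.45],[0.06,-0.09,-0.03,0,0,-0.125,0.45],[0.078,-0.124,-0.04,0,0,-0.166,0.45]]]'

```text
time_s: 8.85
tool_pos: [0.5107, 0.1155, 0.1463]
tool_rot: [180.0, 0.0, 147.6]
force: [0.0, 1.0, 0.1]
grip_width: 0.0474
grasp_force: 0.0
```

jog_arm --motion '[[[0.03,-0.02,-0.01,0,0,-0.042,0.45],[0.06,-0.035,-0.02,0,0,-0.083,0.45],[0.1,-0.05,-0.03,0,0,-0.125,0.45],[0.129,-0.07,-0.04,0,0,-0.167,0.45],[0.129,-0.07,-0.04,0,0,-0.167,0.45]]]'

```text
time_s: 9.35
tool_pos: [0.4959, 0.1165, 0.1502]
tool_rot: [-180.0, 0.0, 177.3]
force: [-0.2, 0.4, -0.3]
grip_width: 0.0478
grasp_force: 0.0
```

Run:
```python
from h import *
im2,w2=cloud('scene'); np.savez('pics/scene3.npz',im=im2,w=w2)
o=env.get_obs(); print({k:np.round(o[k],4) for k in('time_s','qpos','tool_pos','tool_rot','grip_width','force')})
cv2.imwrite('pics/c5.png',cv2.resize(im2[160:260,210:320],None,fx=6,fy=6,interpolation=cv2.INTER_CUBIC)[:,:,::-1])
```

```text
{'time_s': np.float64(9.4), 'qpos': array([ 35.5756,  10.5558, -55.9177, 107.6323,   9.5567,  66.6586,
        63.4512]), 'tool_pos': array([0.4962, 0.1164, 0.1501]), 'tool_rot': array([-1.799774e+02,  5.250000e-02,  1.771483e+02]), 'grip_width': np.float64(0.0481), 'force': array([0.1186, 0.3863, 0.3255])}
```

View pics/c5.png

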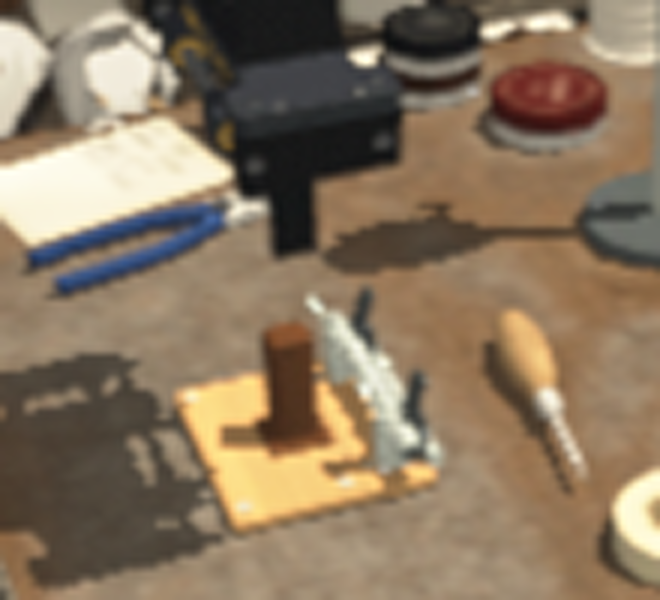

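The crop shows the punch seated along the clip, jaws upright, from (320,310) to (400,450). The gripper hangs above the post at (290,350).

Run:
```python
from h import *
D=np.load('pics/scene3.npz'); im,w=D['im'].astype(int),D['w']
r=np.s_[160:260,210:320]; q=w[r].reshape(-1,3); c=im[r].reshape(-1,3)
s=(abs(q[:,0]-.497)<.03)&(abs(q[:,1]-.116)<.03)&(q[:,2]>.067)&(q[:,2]<.085); print('posttop',s.sum(),q[s].mean(0).round(4),q[s].min(0).round(4),q[s].max(0).round(4))
s=(abs(q[:,0]-.54)<.012)&(q[:,1]>.02)&(q[:,1]<.21)&(q[:,2]>.022)&(q[:,2]<.045)&(c.mean(1)>150)
for a in np.arange(.04,.2,.02):
    k=s&(q[:,1]>a)&(q[:,1]<=a+.02)
    if k.any(): print(a.round(2),k.sum(),np.median(q[k],0).round(4),np.percentile(q[k][:,2],90).round(4))
print(q[s][:,1].min(),q[s][:,1].max())
from plan import *
save((np.array([.4963,.116,.15]),T([0,0,0],177.35)[1])); path(T([0.4963,0.116,0.052],177.35),1)
```

```text
posttop 35 [0.4949 0.115  0.0705] [0.484  0.1062 0.0674] [0.5058 0.1278 0.0731]
0.04 4 [0.5329 0.0578 0.0319] 0.033
0.06 22 [0.5365 0.07   0.0315] 0.0335
0.08 13 [0.5368 0.0907 0.0319] 0.0338
0.1 15 [0.538  0.1117 0.033 ] 0.0345
0.12 11 [0.5367 0.1304 0.0312] 0.0342
0.14 20 [0.5388 0.1514 0.0318] 0.0343
0.16 9 [0.541  0.1682 0.0315] 0.0329
0.18 3 [0.5403 0.1867 0.0285] 0.029
0.05436524255354114 0.18710283717759957
[0.0, 0.0, 0.98, 0.0, 0.0, 0.0]
```

jog_arm --motion '[[[0,0,0.2,0,0,0,0.45],[0,0,0.45,0,0,0,0.45],[0,0,0.7,0,0,0,0.45],[0,0,0.9,0,0,0,0.45],[0,0,0.98,0,0,0,0.45]]]'

```text
time_s: 9.9
tool_pos: [0.495, 0.1161, 0.0498]
tool_rot: [-180.0, -0.2, 177.2]
force: [-0.7, -0.2, -0.3]
grip_width: 0.0476
grasp_force: 0.0
```

jog_arm --motion '[[[0,0,0,0,0,0,0.6],[0,0,0,0,0,0,0.75],[0,0,0,0,0,0,1],[0,0,0,0,0,0,1],[0,0,0,0,0,0,1]]]' --grip_force 45

```text
time_s: 10.4
tool_pos: [0.4969, 0.1171, 0.0525]
tool_rot: [180.0, 0.1, 177.3]
force: [0.3, 1.0, 3.6]
grip_width: 0.0198
grasp_force: 45.0
```

jog_arm --motion '[[[0,0,0,0,0,0,1],[0,0,-0.02,0,0,0,1],[0,0,-0.06,0,0,0,1],[0,0,-0.12,0,0,0,1],[0,0,-0.2,0,0,0,1]]]'

```text
time_s: 10.9
tool_pos: [0.4954, 0.116, 0.0715]
tool_rot: [-180.0, -0.1, 177.3]
force: [0.6, 0.1, -2.5]
grip_width: 0.0195
grasp_force: 45.0
```

Run:
```python
from plan import *
c=load(); save(app(c,[0,0,-.2,0,0,0])); c=load(); print(c[0])
path((np.array([.4963,.116,.16]),c[1]),1)
B=R.from_euler('z',-1,degrees=True)*R.from_euler('y',-0.45)   # holder = focus axes
F=np.array([.5903,.238,.2241])
H2T=R.from_euler('xyz',[180,0,180],degrees=True) # tool in holder frame (yaw 177.35 vs -2.65)
tgt=(F+B.apply([-.0440,0.002,.024]),B*H2T); print(tgt[0],tgt[1].as_euler('xyz',degrees=True))
path(tgt,4)
```

```text
[0.4963 0.116  0.072 ]
[0.0, 0.0, -0.88, 0.0, 0.0, 0.0]
[0.54028368 0.24087334 0.22657225] [180.          25.78310078 179.        ]
[-0.095, 0.317, -0.166, -0.001, -0.036, -0.002]
[-0.116, 0.317, -0.154, 0.0, -0.036, -0.003]
[-0.135, 0.315, -0.139, -0.001, -0.035, -0.002]
[-0.152, 0.315, -0.123, 0.0, -0.036, -0.002]
```

jog_arm --motion '[[[0,0,-0.15,0,0,0,1],[0,0,-0.35,0,0,0,1],[0,0,-0.55,0,0,0,1],[0,0,-0.75,0,0,0,1],[0,0,-0.88,0,0,0,1]]]'

```text
time_s: 11.4
tool_pos: [0.4968, 0.1168, 0.162]
tool_rot: [-180.0, 0.2, 177.3]
force: [0.4, 0.6, -2.4]
grip_width: 0.0198
grasp_force: 45.0
```

jog_arm --motion '[[[-0.015,0.05,-0.03,0,-0.006,0,1],[-0.035,0.115,-0.06,0,-0.013,-0.001,1],[-0.055,0.18,-0.095,0,-0.02,-0.001,1],[-0.075,0.25,-0.13,0,-0.028,-0.001,1],[-0.095,0.317,-0.166,-0.001,-0.036,-0.002,1]]]'

```text
time_s: 11.9
tool_pos: [0.5066, 0.1487, 0.1759]
tool_rot: [179.8, 6.5, 177.7]
force: [0.3, 0.3, -2.9]
grip_width: 0.0196
grasp_force: 45.0
```

Run:
```python
from h import *
o=env.get_obs(); print({k:np.round(o[k],4) for k in('time_s','qpos','tool_pos','tool_rot','grip_width','force')})
```

```text
{'time_s': np.float64(11.9), 'qpos': array([ 35.3909,   5.3454, -58.0975, 108.5172,   7.985 ,  62.8328,
        62.0926]), 'tool_pos': array([0.5066, 0.1487, 0.1759]), 'tool_rot': array([179.829 ,   6.536 , 177.7283]), 'grip_width': np.float64(0.0196), 'force': array([ 0.3305,  0.2807, -2.8628])}
```

Joints are well inside their ranges, so I'll continue.

jog_arm --motion '[[[-0.023,0.063,-0.03,0,-0.007,0,1],[-0.046,0.126,-0.06,0,-0.014,-0.001,1],[-0.07,0.19,-0.092,0,-0.021,-0.002,1],[-0.093,0.253,-0.123,0,-0.029,-0.002,1],[-0.116,0.317,-0.154,0,-0.036,-0.003,1]]]'

```text
time_s: 12.4
tool_pos: [0.5182, 0.1794, 0.1931]
tool_rot: [179.9, 13.1, 178.2]
force: [0.2, 0.2, -3.5]
grip_width: 0.0198
grasp_force: 45.0
```

jog_arm --motion '[[[-0.027,0.063,-0.028,0,-0.007,0,1],[-0.054,0.126,-0.056,0,-0.014,-0.001,1],[-0.081,0.189,-0.084,0,-0.021,-0.001,1],[-0.108,0.252,-0.111,0,-0.028,-0.002,1],[-0.135,0.315,-0.139,-0.001,-0.035,-0.002,1]]]'

```text
time_s: 12.9
tool_pos: [0.5292, 0.2107, 0.2096]
tool_rot: [179.8, 19.4, 178.6]
force: [0.4, 0.4, -2.7]
grip_width: 0.0198
grasp_force: 45.0
```

Run:
```python
from h import *
o=env.get_obs(); print({k:np.round(o[k],4) for k in('time_s','qpos','tool_pos','tool_rot','grip_width','force')})
```

```text
{'time_s': np.float64(12.9), 'qpos': array([ 32.483 ,  -1.5609, -61.2198, 110.4788,  10.1003,  53.7932,
        54.8748]), 'tool_pos': array([0.5292, 0.2107, 0.2096]), 'tool_rot': array([179.843 ,  19.3513, 178.574 ]), 'grip_width': np.float64(0.0198), 'force': array([ 0.4433,  0.363 , -2.7149])}
```

jog_arm --motion '[[[-0.03,0.063,-0.025,0,-0.007,0,1],[-0.06,0.126,-0.05,0,-0.014,-0.001,1],[-0.091,0.189,-0.074,0,-0.021,-0.001,1],[-0.125,0.26,-0.102,0,-0.03,-0.002,1],[-0.152,0.315,-0.123,0,-0.036,-0.002,1]]]'

```text
time_s: 13.4
tool_pos: [0.5401, 0.2421, 0.2264]
tool_rot: [-180.0, 25.9, 179.0]
force: [-0.1, 0.1, -3.1]
grip_width: 0.0199
grasp_force: 45.0
```

jog_arm --motion '[[[0,0,0,0,0,0,1],[0,0,0,0,0,0,1],[0,0,0,0,0,0,1]]]'

```text
time_s: 13.7
tool_pos: [0.5403, 0.2406, 0.2259]
tool_rot: [-180.0, 25.7, 178.9]
force: [0.1, 0.1, -2.8]
grip_width: 0.0198
grasp_force: 45.0
```

Run:
```python
from h import *
o=env.get_obs(); print({k:np.round(o[k],4) for k in('time_s','qpos','tool_pos','tool_rot','grip_width','force')})
for n in('scene','top'):
    im,w=cloud(n); np.savez(f'pics/{n}4.npz',im=im,w=w)
    if n=='scene': A=cv2.resize(im[95:215,230:350],None,fx=3.3,fy=3.3,interpolation=cv2.INTER_CUBIC)
    else: B=cv2.resize(im[100:220,150:270],None,fx=3.3,fy=3.3,interpolation=cv2.INTER_CUBIC)
cv2.imwrite('pics/c6.png',np.hstack([A,B])[:,:,::-1])
```

```text
{'time_s': np.float64(13.7), 'qpos': array([ 31.1377,  -3.4988, -63.6234, 111.1282,  14.4452,  49.7354,
        48.4982]), 'tool_pos': array([0.5403, 0.2406, 0.2259]), 'tool_rot': array([-179.9871,   25.7116,  178.891 ]), 'grip_width': np.float64(0.0198), 'force': array([ 0.0696,  0.0995, -2.8307])}
```

View pics/c6.png

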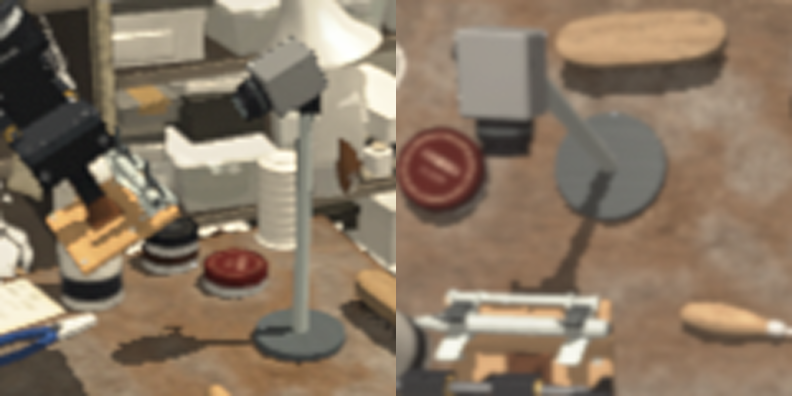

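The scene crop shows the holder held tipped, facing the lens. The top crop shows the punch level, seated in both jaws, at (425–608, 326) and below the lens at (502,140). I'll measure it against the focus point.

Run:
```python
from h import *
np.set_printoptions(suppress=True)
B=(R.from_euler('z',-1,degrees=True)*R.from_euler('y',-0.45)).as_matrix(); F=np.array([.5903,.238,.2241])
for n in('top','scene'):
    D=np.load(f'pics/{n}4.npz'); c=D['im'].reshape(-1,3).astype(int); q=(D['w'].reshape(-1,3)-F)@B
    s=(abs(q[:,0])<.012)&(abs(q[:,2])<.014)&(abs(q[:,1])<.09)&(c.min(1)>120)
    p=q[s]; print(n,s.sum(),'y',p[:,1].min().round(4),p[:,1].max().round(4))
    for a in np.arange(-.08,.08,.02):
        k=p[(p[:,1]>a)&(p[:,1]<=a+.02)]
        if len(k): print(a.round(2),len(k),np.median(k,0).round(4),k.min(0).round(4),k.max(0).round(4))
```

```text
top 288 y -0.0617 0.072
-0.08 6 [ 0.0022 -0.0616  0.0041] [-0.0035 -0.0617 -0.0041] [ 0.0049 -0.0609  0.0058]
-0.06 57 [-0.0008 -0.0493  0.0051] [-0.0119 -0.0596 -0.0121] [ 0.0114 -0.0401  0.0137]
-0.04 35 [-0.0001 -0.0267  0.0034] [-0.0096 -0.0398 -0.0133] [ 0.0119 -0.0203  0.0137]
-0.02 44 [ 0.0015 -0.0108  0.0042] [-0.0061 -0.0197 -0.0067] [ 0.0048 -0.0009  0.0074]
0.0 42 [0.0004 0.0093 0.0044] [-0.0051  0.0002 -0.0011] [0.0055 0.0193 0.008 ]
0.02 63 [0.0002 0.032  0.0038] [-0.0119  0.02   -0.0138] [0.0118 0.0399 0.0136]
0.04 26 [-0.0033  0.0499  0.0058] [-0.0108  0.0407 -0.0113] [0.0114 0.0595 0.0133]
0.06 15 [-0.0005  0.0649  0.0015] [-0.005   0.0603 -0.0018] [0.0021 0.072  0.0074]
scene 89 y -0.0621 0.0583
-0.08 1 [-0.0028 -0.0621  0.0037] [-0.0028 -0.0621  0.0037] [-0.0028 -0.0621  0.0037]
-0.06 23 [-0.0052 -0.0451  0.0021] [-0.0115 -0.0596 -0.0133] [ 0.0113 -0.0406  0.0086]
-0.04 11 [-0.0041 -0.0334  0.0043] [-0.0116 -0.0399 -0.0083] [ 0.0056 -0.0207  0.0128]
-0.02 12 [-0.0047 -0.0097  0.0028] [-0.0086 -0.019   0.0005] [ 0.0005 -0.0001  0.0051]
0.0 12 [-0.0042  0.0096  0.0032] [-0.0092  0.0017  0.    ] [0.0021 0.0174 0.006 ]
0.02 21 [-0.0057  0.0355  0.0014] [-0.0117  0.0207 -0.0127] [0.0092 0.0398 0.0079]
0.04 9 [-0.0042  0.0481  0.0032] [-0.0085  0.0402 -0.0128] [0.0115 0.0583 0.0056]
```

The punch is within about 2 mm of the focus point and parallel to the camera axes, so I'm handing in.

```bash
python3 -c "
from cell import env; print(env.sign_off())"
```

```text
the job is handed in; nothing more can be done
None
```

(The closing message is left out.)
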